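Rock a stuck tube block out of a dry block heater

TASK

The aluminium tube block has stuck in the well of the small dry block heater. Take it by the crossbar of its lifting handle and rock it over to both sides, towards the left jaw and towards the right jaw of the well, until it has pushed both stiff jaws well back and is free; only then lift it upright out of the well. Finish holding it still, level and just clear above the well (about two fingers' breadth), without putting it down or letting go, keep it over the heater throughout, and leave the things lying round about alone.

Things in the scene. Friction and masses are not known exactly. Their poses are not given: they have to be found in the camera images.
- heater: White dry block heater, fixed, 130 mm wide in y, 62 mm high. Origin on the table under the centre of its well; x points to its back (its low console with display and keys is the front), y to its left, z up; turned by up to 0.45 rad. The floor of the well, 22 mm above the table, has a slot 22 mm wide in y and 5 mm deep along x for the block's foot.
- jaw_l (a joint): Left jaw (+y): flat steel tongue, 40 mm wide, top 2 mm under the rim, over the block's shoulder. Value: how far it is pushed back into the wall (m), 0 to 0.007; starts at 0 to 0.001. Slides stiffly (10 N) along y and stays where left. Holds against a straight pull up; gives when the block leans left against it. Clear of the shoulder from 0.003; push it past 0.004.
- jaw_r (a joint): Right jaw (-y of the heater), the mirror image of jaw_l, same values: pushed back when the block is leaned over to the right.
- tube_block: Loose aluminium tube block in the well, 0.25 to 0.5 kg, axes as the heater's, origin at the centre of its underside (on the well floor at the start). Going up: foot 20 mm wide in y, 8 mm high; shoulder 56 x 44 mm (x, y) to 26 mm; body 52 x 38 mm to 62 mm with six 8 mm holes in its top; handle post 9 mm thick. The jaws touch the body 34 mm up, 4 mm above the shoulder.
- bar (a point): Centre of the handle's black round crossbar, 14 mm thick, 56 mm long along the block's x, 105 mm above the block's underside. Pinched from above, fingers closing along y, it turns in them: shifting the gripper along the heater's y at constant height leans the block on its foot (some 5 N). A shift of 23 to 25 mm (0.23 rad) pushes that side's jaw back 5 mm or more, and much beyond it is stopped.
- well_rim (a point): Centre of the mouth of the heater's well, at rim height, 62 mm above the table; axes of the heater. The well opens upward, 59 mm in x by 58 mm in y, 40 mm deep.
- dish_a: Round lidded dish, 94 mm across, 19 mm high, origin at its underside; bystander to the left, leave alone.
- dish_b: A second such dish, nearer the robot; bystander, leave alone.
- marker_pen: Marker pen, 102 mm long, 12 mm thick, lying on the table on the right; bystander, leave alone.
- tweezers: Steel forceps, 134 mm long, 9 mm high, lying on the table on the right; bystander, leave alone.

How it is judged:
On the way, in this order (a step that is already met when the one before it is completed fails the run):
1. the block, still down in the well, has been rocked to both sides until both jaws are pushed back by at least 3.5 mm (value of joint each of jaw_l, jaw_r above 0.0035 m and z of tube_block in the frame of well_rim below -0.028 m and horizontal distance between tube_block and well_rim below 0.012 m), for 0.05 s.
2. the block is lifted out of the well (z of tube_block in the frame of well_rim above 0.004 m and contact force between the fingers and tube_block above 1 N), for 0.2 s.
At the end, for the whole second after the job is handed in: The fingers hold the block still (under 20 mm/s), within 0.21 rad of upright, its underside 5 to 60 mm above the well's rim and within 30 mm of being over the well's centre, touching no part of the heater; both jaws are still pushed back by more than 3 mm (z of tube_block in the frame of well_rim between 0.005 and 0.06 m and horizontal distance between tube_block and well_rim below 0.03 m and angle between tube_block's own z axis and vertical below 0.21 rad and linear speed of tube_block below 0.02 m/s and contact force between the fingers and tube_block above 1 N and contact force between tube_block and heater below 0.2 N and value of joint each of jaw_l, jaw_r above 0.003 m); the arm keeps its last pose, push and grip.
It fails at once if a bystander is pushed about (more than 25 mm) (distance of any of dish_a, dish_b, marker_pen, tweezers from where it was at the start of the episode above 0.025 m).
It fails at once if the block is carried away from the heater (more than 10 cm) (horizontal distance between tube_block and well_rim above 0.1 m).
It also fails if it takes over 45 s, if anything falls off the work surface, if the arm or the gripper's body presses on something with over 40 N, if the wrist force passes 120 N, or if a joint passes its speed limit or range.

ROBOT

A 7-joint arm with a two-finger parallel gripper is mounted at the origin on a cart in front of the work surface, level with it; the furniture and walls round the work are solid. World frame = base frame: x ahead of the robot, y to its left, z up, the work surface at z = 0. Lengths are in m, angles in rad, forces in N, time in s.
With the tool pointing down it reaches from about 0.425 to 0.875 m from the base axis. Payload 4.7 kg.
Tool frame: the origin (TCP) lies midway between the tips of the shut fingers; the grasp point (between the pads) lies 19 mm behind it; z points along the fingers, y is the line along which they close (so a half turn about z gives the same grasp; the last joint's range is limited). The gripper opens to 87 mm and grips with 3 to 60 N. Pads are 19 mm wide; open, the fingers measure 117 mm over their backs; the gripper's body (75 mm by 190 mm) begins 51 mm behind the grasp point.
Start: joints at [-1.204, 0.321, -0.07, 1.45, 0.023, 1.371, -0.057], TCP at [0.225, 0.61, 0.223] pointing down, gripper open.
Joint ranges: [-2.86, 2.86], [-0.3, 2.09], [-1.38, 1.24], [0.06, 2.45], [-1.56, 4.7], [0.09, 2.05], [-2.69, 2.69]. Speed limits (rad/s): [2.57, 2.57, 3.14, 3.14, 3.14, 3.14, 3.14].

INTERFACE

Orientations are given as a rotation vector (axis times angle).
In Python, from bench import ctrl gives the robot as it stands. The module is installed in compiled form; this text tells all that it offers.
- The arm moves only by the shell command python3 -m handwheel 'ROWS' [FORCE]. ROWS is JSON, a list of rows, each a list of 7 numbers: the finger opening in m, from 0 to 0.087, then the shift along the tool's x, y, z in m, then the turn, a rotation vector about the tool's x, y, z in degrees. A call has 1 to 12 rows; each row shifts and turns the commanded pose from where the row before left it, along the tool's axes as they then stand; what a row does not reach is not made up. A row lasts 1/8 s, in which the tool goes at most 62.5 mm and 10.7 degrees, less where a joint would pass 70% of its speed; a pose out of reach is approached as far as the arm can. A call is refused whole if a number of a shift passes 0.0625 or a number of a turn 10.7, either way. A call with a gripper value outside its range is refused whole. The fingers move at their own pace and stop on an object; FORCE is the grip in N (left out, the last holds). Time passes only in rows, so rows that do not move let the fingers close. It gives the time, the measured TCP pose, the force, the opening and the grip force at its end, in the units of the state.
- ctrl.get_state(): the state, without advancing time (a new reading comes with each control period).
- ctrl.get_image(name): name is "scene" or "top" or "wrist"; returns (picture, depth): 420x560x3 uint8, blue, green, red; 420x560 float32, m along the optical axis (not along the pixel's ray), 0 where there is no reading.
- ctrl.camera_info(name): a dict with "intrinsics" (3x3 intrinsics, pixels), "R" (3x3) and "t" (3): a world point X has camera coordinates R X + t. Camera axes: x right, y down, z forward; pixel columns grow to the right and rows downward; lengths in m; the calibration is good to about 2 mm. The wrist camera is an equidistant fisheye: a pixel r from the principal point sees the ray r / f radians off the axis. A picture is of the moment at which its call begins: read the wrist's pose just before it. camera_info takes no time and is no camera call; for the wrist camera it gives the pose at the moment of the call.
- ctrl.close_job(): hands the job in; it is judged then, once.
The state is a dict: "time": time; "joint_positions": joint angles; "qd": joint speeds; "joint_torque": joint torques, N m; "position": TCP position; "tool_rot": TCP orientation; "ft_force": force on the tool from outside, world axes, zero at the start; "torque": the same for the moment, N m; "grip_width": opening from 0.0 (shut) to 1.0 (fully open); "grip_force": force on a finger pad.
Only numpy, scipy, OpenCV 4.12 (cv2) and the standard library are available. Lean on these libraries where they do the work, as an engineer would, in place of code of your own. Each camera call takes 0.05 s, during which the arm holds its last target. There are 200 camera calls.

## Working session

There is one attempt and no reset: what is moved stays moved. The work goes in short steps, Python scripts to look and compute and a shell command to move; the robot and the scene stay as the last step left them, time stands still between calls to the robot, and variables do not carry over. Pictures are saved under pics/ and viewed, at most 10 in all, crops included, and the job is handed in when it is done.

```bash
mkdir -p pics
python3 - <<'E'
from bench import ctrl
import cv2,numpy as np
ims=[]
for n in("scene","top"):
    im,d=ctrl.get_image(n); np.savez(f"pics/{n}.npz",im=im,d=d); cv2.imwrite(f"pics/{n}.png",im)
    i=ctrl.camera_info(n); print(n,i["intrinsics"],i["R"],i["t"],(d>0).mean())
s=ctrl.get_state(); print(s)
E
```

```text
scene [[395.47163881   0.         281.71671851]
 [  0.         395.47163881 206.12690591]
 [  0.           0.           1.        ]] [[ 0.81178864 -0.58393559  0.00429239]
 [-0.348685   -0.49061285 -0.79857235]
 [ 0.46842072  0.64677527 -0.60188352]] [-0.33083489  0.26616257  0.81622485] 0.995765306122449
top [[446.56275992   0.         273.13484402]
 [  0.         446.56275992 215.52988769]
 [  0.           0.           1.        ]] [[ 0.01883465 -0.9997163   0.01457982]
 [-0.99534272 -0.02012716 -0.09427497]
 [ 0.09454168 -0.01273628 -0.99543943]] [0.04424447 0.43769533 1.07344238] 0.9959438775510204
{'time': 0.1, 'joint_positions': array([-1.20389113,  0.3217174 , -0.0700567 ,  1.45154303,  0.02257736,
        1.37080676, -0.05691183]), 'qd': array([-0.00126513, -0.00091365,  0.00078995, -0.00400953,  0.00102097,
       -0.00063623, -0.00022888]), 'joint_torque': array([-2.45564743e-04, -4.92571056e+01, -4.05643154e-01, -3.13404357e+01,
       -6.40578778e-02,  3.93481844e-02,  5.12696829e-05]), 'position': array([0.22447945, 0.60948164, 0.22159611]), 'tool_rot': array([-5.51300827e-01, -3.09262064e+00,  2.63013525e-03]), 'ft_force': array([-0.39149442, -1.3198125 , -0.4055136 ]), 'torque': array([0.02152227, 0.04071178, 0.00048547]), 'grip_force': 0.0, 'grip_width': 1.0016182020986104}
```

View pics/scene.png

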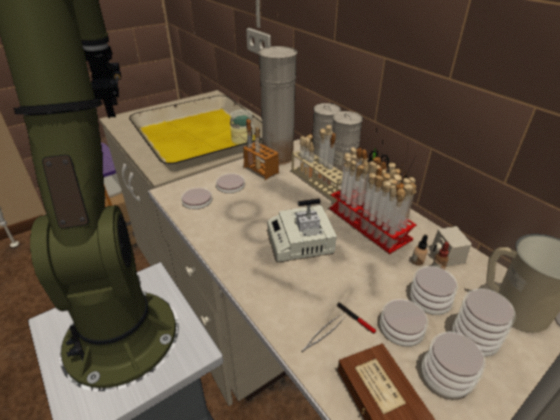

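View pics/top.png

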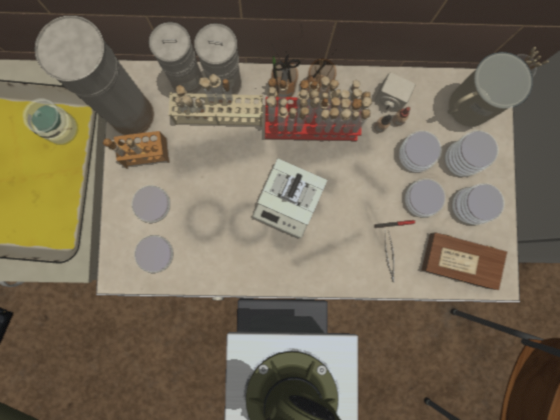

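The heater shows at about (290,197) in top and (303,232) in scene. The black bar is near (294,186) and (309,202). Next I'll enlarge both crops and triangulate the bar.

```bash
cat > h.py <<'E'
import numpy as np,cv2
from bench import ctrl
def ray(n,u,v):
    i=ctrl.camera_info(n);K=i["intrinsics"];R=np.array(i["R"]);t=np.array(i["t"])
    d=R.T@np.linalg.solve(K,[u,v,1.]); return -R.T@t,d
def onz(n,u,v,z):
    c,d=ray(n,u,v); return c+d*(z-c[2])/d[2]
def tri(a,b):
    A=[];B=[]
    for c,d in(a,b):
        d=d/np.linalg.norm(d);P=np.eye(3)-np.outer(d,d);A.append(P);B.append(P@c)
    return np.linalg.solve(sum(A),sum(B))
E
python3 - <<'E'
from h import *
S=np.load("pics/scene.npz")["im"];T=np.load("pics/top.npz")["im"]
D=np.load("pics/top.npz")["d"]
a=cv2.resize(S[190:270,255:345],None,fx=4.4,fy=4.4,interpolation=cv2.INTER_CUBIC)
b=cv2.resize(T[155:240,248:330],None,fx=4.6,fy=4.6,interpolation=cv2.INTER_CUBIC)
h=max(a.shape[0],b.shape[0]);f=lambda x:cv2.copyMakeBorder(x,0,h-x.shape[0],0,0,0)
cv2.imwrite("pics/z.png",np.hstack([f(a),f(b)])); print(a.shape,b.shape)
P={}
for n,im,(r0,r1,c0,c1) in(("scene",S,(192,214,290,330)),("top",T,(168,205,275,312))):
    m=np.zeros(im.shape[:2],np.uint8);m[r0:r1,c0:c1]=(im[r0:r1,c0:c1].max(2)<55)*255
    k,l,s,c=cv2.connectedComponentsWithStats(m)
    for j in range(1,k):
        if s[j,4]>8:
            p=np.argwhere(l==j)[:,::-1].astype(np.float32);print(n,s[j],c[j],cv2.minAreaRect(p))
# heater top white mask in top view
E
```

```text
(352, 396, 3) (391, 377, 3)
scene [299 199  21   7  82] [309.20731707 202.01219512] ((309.0611572265625, 202.45852661132812), (4.757893085479736, 20.353212356567383), 82.40535736083984)
```

View pics/z.png

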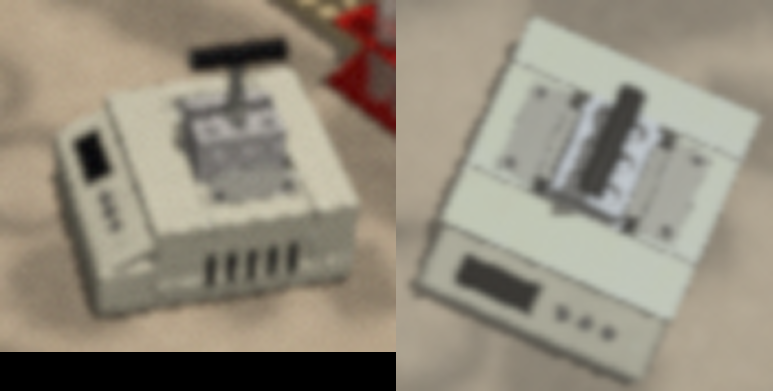

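Run:
```python
from h import *
T=np.load("pics/top.npz")["im"];D=np.load("pics/top.npz")["d"];DS=np.load("pics/scene.npz")["d"]
for th in(65,75,85,95):
    m=np.zeros(T.shape[:2],np.uint8);m[170:200,284:304]=(T[170:200,284:304].max(2)<th)*255
    k,l,s,c=cv2.connectedComponentsWithStats(m);j=1+np.argmax(s[1:,4])
    p=np.argwhere(l==j)[:,::-1].astype(np.float32);r=cv2.minAreaRect(p);print(th,s[j],c[j],r)
    if th==85:
        u,v=r[0];print("tri",tri(ray("top",u,v),ray("scene",309.1,202.3)))
        v0=cv2.fitLine(p,cv2.DIST_L2,0,.01,.01).ravel();A=onz("top",u,v,.127);B=onz("top",u+v0[0]*10,v+v0[1]*10,.127);print(A,"yaw",np.arctan2(*(B-A)[[1,0]]))
# axis ends of the bar
tc=lambda x,y:(248+(x-396)/4.6-.39,155+y/4.6-.39); sc=lambda x,y:(255+x/4.4-.39,190+y/4.4-.39)
print("bar ends",tri(ray("top",*tc(629,92)),ray("scene",*sc(284,48))),tri(ray("top",*tc(590,190)),ray("scene",*sc(194,60))))
for n,a,b in(("BR",(761,118),(356,206)),("FR",(672,318),(160,236)),("FL",(443,222),(112,95))):
    print(n,tri(ray("top",*tc(*a)),ray("scene",*sc(*b))),onz("top",*tc(*a),.062))
print("BL",onz("top",*tc(530,16),.062))
for x,y in((582,98),(668,128),(540,188),(632,226)): print("well corner",onz("top",*tc(x,y),.06))
for n,u,v in(("top",294.3,182),("top",294.3,186),("scene",309,202),("top",280,205)):
    c,d=ray(n,u,v);z=(D if n=="top" else DS)[int(round(v)),int(round(u))];print(n,c+d*z)
```

```text
65 [293 175   7  11  15] [295.93333333 179.53333333] ((295.5, 180.0), (1.6959967613220215, 11.12997817993164), 32.0053825378418)
75 [288 175  13  22  95] [294.02105263 185.49473684] ((294.163818359375, 185.2845001220703), (4.464419364929199, 22.71601676940918), 23.198589324951172)
85 [288 174  13  23 119] [293.97478992 185.59663866] ((294.16583251953125, 185.30731201171875), (5.587442874908447, 23.746633529663086), 24.775142669677734)
tri [0.49596224 0.00823545 0.12349126]
[0.49510789 0.00862423 0.127     ] yaw -0.4157697314858131
95 [288 174  13  23 136] [293.99264706 185.55882353] ((294.0780334472656, 185.49754333496094), (6.006501197814941, 24.16568946838379), 24.775142669677734)
bar ends [ 0.52052029 -0.00072123  0.12383427] [0.47130406 0.01794895 0.12536392]
BR [ 0.51959721 -0.07309504  0.05772282] [ 0.51959566 -0.07305922  0.062     ]
FR [ 0.41500494 -0.02840402  0.05702664] [ 0.41502116 -0.028206    0.062     ]
FL [0.46392231 0.08922111 0.05871261] [0.46207649 0.09001548 0.062     ]
BL [0.5705551  0.04730862 0.062     ]
well corner [0.52844489 0.01957195 0.06      ]
well corner [ 0.51368505 -0.0251777   0.06      ]
well corner [0.48099772 0.04048859 0.06      ]
well corner [ 0.46225585 -0.00722511  0.06      ]
top [0.5016297  0.00875258 0.1323947 ]
top [0.49240785 0.0087218  0.1340401 ]
scene [0.49142472 0.00293423 0.12960148]
top [0.45815838 0.03755999 0.06145748]
```

```bash
python3 -m handwheel '[[0.087,0,0,0,0,0,2.4],[0.087,-0.044,-0.041,0,0,0,0],[0.087,-0.044,-0.041,0,0,0,0],[0.087,-0.044,-0.041,0,0,0,0],[0.087,-0.044,-0.041,0,0,0,0],[0.087,-0.044,-0.041,0,0,0,0],[0.087,-0.044,-0.041,0,0,0,0],[0.087,-0.044,-0.041,0,0,0,0],[0.087,-0.044,-0.041,0,0,0,0],[0.087,-0.044,-0.041,0,0,0,0],[0.087,-0.044,-0.041,0,0,0,0],[0.087,0,0,0,0,0,0]]' 20
python3 - <<'E'
from h import *
s=ctrl.get_state();i=ctrl.camera_info("wrist");print(s["position"],s["tool_rot"],s["joint_positions"])
im,d=ctrl.get_image("wrist");cv2.imwrite("pics/w1.png",im);np.savez("pics/w1.npz",im=im,d=d,R=i["R"],t=i["t"],K=i["intrinsics"],p=s["position"]);print(i)
E
```

```text
time: 1.6
position: [0.4743, 0.0569, 0.2226]
tool_rot: [0.63, 3.077, -0.002]
ft_force: [0.5, 1.3, 0.2]
grip_width: 1.0
grip_force: 0.0
[0.47429071 0.05691159 0.22257806] [ 6.30391949e-01  3.07690588e+00 -1.78198323e-03] [-0.64591277 -0.06720475  0.45293151  1.8767723   0.03168814  1.3251088
  0.96506098]
{'intrinsics': array([[325.1922621 ,   0.        , 280.59937644],
       [  0.        , 325.1922621 , 211.82908534],
       [  0.        ,   0.        ,   1.        ]]), 'R': array([[ 3.95010645e-01,  9.18676486e-01, -3.22368132e-04],
       [ 8.85341410e-01, -3.80583580e-01,  2.67070638e-01],
       [ 2.45228827e-01, -1.05781151e-01, -9.63676902e-01]]), 't': array([-0.24047352, -0.43135332,  0.27919749])}
```

View pics/w1.png

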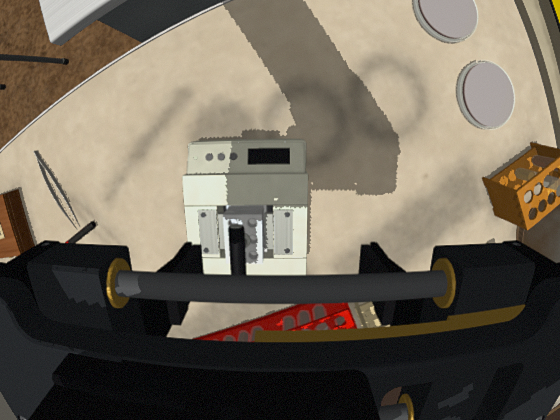

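The wrist view shows the heater square to the image: rim front edge (183,175)–(308,178), bar running down from about (237,226). I'll use this view for the yaw and the bar's lateral position.

```bash
cat >> h.py <<'E'
def wray(f,u,v):
    K=f["K"];R=f["R"];t=f["t"]
    p=np.array([u-K[0,2],v-K[1,2]]);r=np.hypot(*p);th=r/K[0,0]
    d=R.T@np.r_[p/r*np.sin(th),np.cos(th)];return -R.T@t,d
def wz(f,u,v,z):
    c,d=wray(f,u,v);return c+d*(z-c[2])/d[2]
def bargap(f,z=.127):
    g=f["im"][200:275,215:262].max(2);return g
E
python3 - <<'E'
from h import *
f=np.load("pics/w1.npz");im=f["im"]
# bar edges: dark mask rows
for v in range(224,276,6):
    row=im[v,215:265].max(1);c=np.where(row<45)[0]+215
    if len(c): 
        cc=np.split(c,np.where(np.diff(c)>1)[0]+1);q=max(cc,key=len);P=wz(f,q.mean(),v,.127);W=np.linalg.norm(wz(f,q[-1]+.5,v,.127)-wz(f,q[0]-.5,v,.127));print(v,q[0],q[-1],P[:2].round(4),W.round(4))
a=wz(f,183,175,.062);b=wz(f,308,178,.062);print("front",a,b,np.linalg.norm(a-b),"yaw",np.arctan2(*(a-b)[[1,0]])+np.pi/2)
print("bar front tri",tri(wray(f,237,226),ray("top",289.8,196.2)))
z=cv2.resize(im[165:280,175:315],None,fx=5,fy=5,interpolation=cv2.INTER_CUBIC);cv2.imwrite("pics/w1z.png",z)
E
```

```text
230 229 243 [0.4736 0.0174] 0.0128
236 230 243 [0.4786 0.0155] 0.012
242 230 244 [0.4837 0.0135] 0.0129
248 230 244 [0.4886 0.0111] 0.013
254 231 244 [0.4938 0.009 ] 0.0122
260 231 244 [0.4989 0.0066] 0.0123
266 231 244 [0.5041 0.004 ] 0.0124
272 232 245 [0.5097 0.0023] 0.0125
front [ 0.41443372 -0.02599364  0.062     ] [0.46886609 0.09015845 0.062     ] 0.12827389433546743 yaw -0.43823823663274686
bar front tri [0.47178823 0.01788459 0.12081737]
```

View pics/w1z.png

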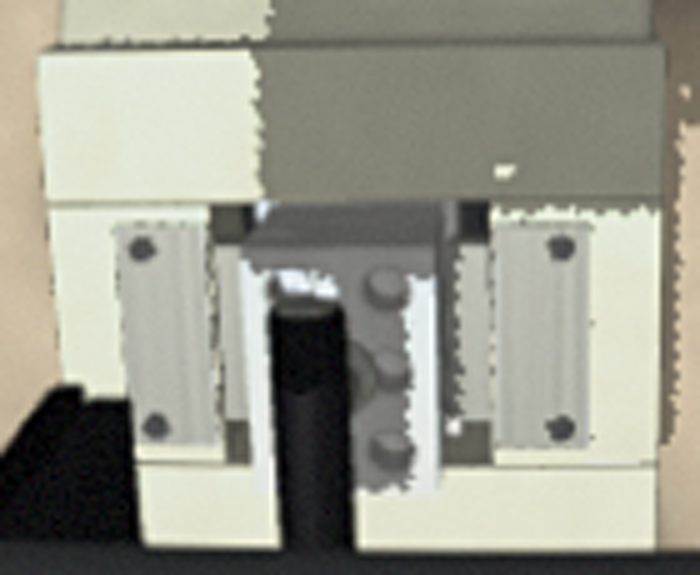

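```bash
python3 -m handwheel '[[0.087,-0.02,-0.018,0,0,0,0],[0.087,-0.02,-0.018,0,0,0,0],[0.087,0,0,0,0,0,0],[0.087,0,0,0.04,0,0,0],[0.087,0,0,0.04,0,0,0],[0.087,0,0,0,0,0,0]]'
python3 - <<'E'
from h import *
s=ctrl.get_state();p=s["position"];d=np.r_[.4965,.0078,.108]-p;R=cv2.Rodrigues(np.array(s["tool_rot"]))[0];print(p,R.T@d,s["ft_force"])
print(np.arctan2(R[1,1],R[0,1])-np.pi/2)
i=ctrl.camera_info("wrist");f=dict(R=i["R"],t=i["t"],K=i["intrinsics"])
f["im"],d=ctrl.get_image("wrist");im=f["im"];cv2.imwrite("pics/w2.png",im)
E
```

```text
time: 2.4
position: [0.4931, 0.0155, 0.1398]
tool_rot: [-0.611, -3.075, 0.003]
ft_force: [-0.5, 0.1, -0.2]
grip_width: 1.0
grip_force: 0.0
[0.49312794 0.01549071 0.13980003] [-0.00624864 -0.00571313  0.03178166] [-0.47728109  0.11846646 -0.2325706 ]
-0.39208134149386265
```

View pics/w2.png

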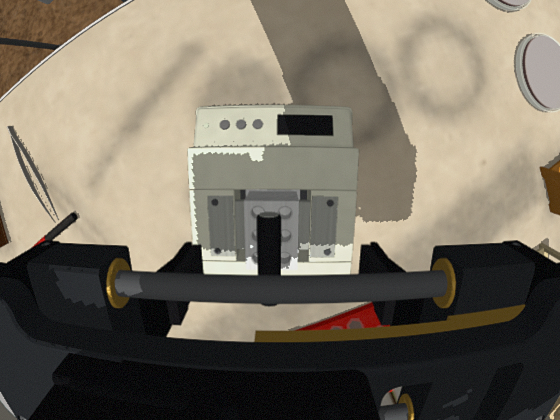

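The bar (column ~268) lies between the open fingers, and the tool is square to the heater. I'll make the remaining correction and descend.

```bash
python3 -m handwheel '[[0.087,-0.006,-0.006,0,0,0,0],[0.087,0,0,0.016,0,0,0],[0.087,0,0,0.016,0,0,0],[0.087,0,0,0,0,0,0]]'
python3 - <<'E'
from h import *
s=ctrl.get_state();p=s["position"];d=np.r_[.4965,.0078,.108]-p;R=cv2.Rodrigues(np.array(s["tool_rot"]))[0];print(p,R.T@d,s["ft_force"])
E
```

```text
time: 2.95
position: [0.498, 0.0058, 0.1088]
tool_rot: [-0.615, -3.077, 0.002]
ft_force: [-0.2, 1.0, -0.5]
grip_width: 0.999
grip_force: 0.0
[0.4979801  0.00579848 0.10876802] [0.0021338  0.00127978 0.00077178] [-0.2263976   0.95193549 -0.49959551]
```

```bash
python3 -m handwheel '[[0.01,0.002,0.0015,0.001,0,0,0],[0.01,0,0,0,0,0,0],[0.01,0,0,0,0,0,0],[0.01,0,0,0,0,0,0],[0.01,0,0,0,0,0,0],[0.01,0,0,0,0,0,0]]' 25
```

```text
time: 3.7
position: [0.4982, 0.008, 0.1096]
tool_rot: [0.616, 3.081, 0.0]
ft_force: [0.3, -0.4, -0.4]
grip_width: 0.4
grip_force: 0.0
```

```bash
python3 -m handwheel '[[0.01,0,0,0,0,0,0],[0.01,0,0,0,0,0,0],[0.01,0,0,0,0,0,0],[0.01,0,0,0,0,0,0],[0.01,0,0,0,0,0,0],[0.01,0,0,0,0,0,0]]'
```

```text
time: 4.45
position: [0.4982, 0.008, 0.1096]
tool_rot: [0.616, 3.081, -0.0]
ft_force: [-0.9, -0.1, -0.6]
grip_width: 0.149
grip_force: 25.0
```

```bash
python3 -m handwheel '[[0.01,0,0.004,0,0,0,0],[0.01,0,0.004,0,0,0,0],[0.01,0,0.004,0,0,0,0],[0.01,0,0.004,0,0,0,0],[0.01,0,0.004,0,0,0,0],[0.01,0,0.004,0,0,0,0],[0.01,0,0,0,0,0,0],[0.01,0,0,0,0,0,0]]'
python3 - <<'E'
from h import *
s=ctrl.get_state();R=cv2.Rodrigues(np.array(s["tool_rot"]))[0];print(R.T@(s["position"]-np.r_[.4982,.008,.1096]),R.T@s["ft_force"])
E
```

```text
time: 5.45
position: [0.5062, 0.0262, 0.1094]
tool_rot: [-0.618, -3.078, 0.009]
ft_force: [-3.6, -7.8, 5.4]
grip_width: 0.154
grip_force: 26.2
[-3.86478211e-04  1.98740454e-02  3.72136194e-05] [ 0.32825464 -8.66693327 -5.37876466]
```

```bash
python3 -m handwheel '[[0.01,0,0.002,0,0,0,0],[0.01,0,0.002,0,0,0,0],[0.01,0,0.001,0,0,0,0],[0.01,0,0,0,0,0,0],[0.01,0,0,0,0,0,0]]'
python3 - <<'E'
from h import *
s=ctrl.get_state();R=cv2.Rodrigues(np.array(s["tool_rot"]))[0];print(R.T@(s["position"]-np.r_[.4982,.008,.1096]),R.T@s["ft_force"])
im,d=ctrl.get_image("wrist");cv2.imwrite("pics/w3.png",cv2.resize(im[100:290,160:400],None,fx=3,fy=3,interpolation=cv2.INTER_CUBIC))
E
```

```text
time: 6.08
position: [0.5078, 0.0295, 0.1096]
tool_rot: [-0.619, -3.077, 0.012]
ft_force: [-5.8, -9.6, 8.3]
grip_width: 0.158
grip_force: 27.4
[-0.00051109  0.02356444 -0.00021769] [  1.69868666 -11.1472288   -8.20579059]
```

View pics/w3.png

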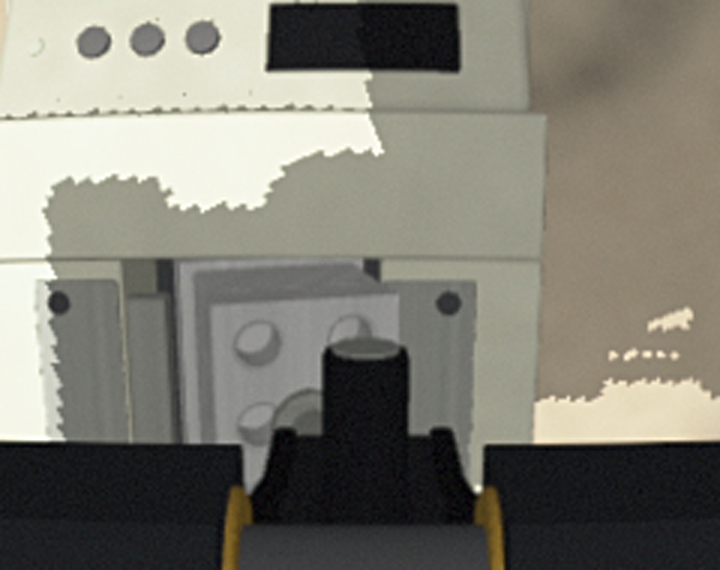

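The block is leaning well to the left, its body edge (crop ~398,295) over the left jaw. I'll push slightly more, then swing right.

```bash
python3 -m handwheel '[[0.01,0,0.0015,0,0,0,0],[0.01,0,0,0,0,0,0],[0.01,0,-0.006,0,0,0,0],[0.01,0,-0.006,0,0,0,0],[0.01,0,-0.006,0,0,0,0],[0.01,0,-0.006,0,0,0,0],[0.01,0,-0.006,0,0,0,0],[0.01,0,0,0,0,0,0]]'
python3 - <<'E'
from h import *
s=ctrl.get_state();R=cv2.Rodrigues(np.array(s["tool_rot"]))[0];print(R.T@(s["position"]-np.r_[.4982,.008,.1096]),R.T@s["ft_force"])
E
```

```text
time: 7.12
position: [0.4994, 0.0093, 0.1104]
tool_rot: [0.615, 3.079, 0.003]
ft_force: [1.2, 2.1, 6.0]
grip_width: 0.147
grip_force: 25.0
[-0.0005994   0.00162211 -0.00078885] [-0.36167634  2.41367274 -5.96302575]
```

```bash
python3 -m handwheel '[[0.01,0,-0.005,0,0,0,0],[0.01,0,-0.005,0,0,0,0],[0.01,0,-0.005,0,0,0,0],[0.01,0,-0.005,0,0,0,0],[0.01,0,-0.004,0,0,0,0],[0.01,0,-0.003,0,0,0,0],[0.01,0,0,0,0,0,0],[0.01,0,0,0,0,0,0]]'
python3 - <<'E'
from h import *
s=ctrl.get_state();R=cv2.Rodrigues(np.array(s["tool_rot"]))[0];print(R.T@(s["position"]-np.r_[.4982,.008,.1096]),R.T@s["ft_force"])
E
```

```text
time: 8.12
position: [0.4899, -0.0134, 0.1105]
tool_rot: [0.614, 3.078, 0.008]
ft_force: [3.0, 7.3, 4.8]
grip_width: 0.154
grip_force: 25.9
[-0.00054083 -0.02298888 -0.00107836] [ 0.03097461  7.95090085 -4.72591977]
```

```bash
python3 -m handwheel '[[0.01,0,-0.0015,0,0,0,0],[0.01,0,-0.001,0,0,0,0],[0.01,0,0,0,0,0,0],[0.01,0,0,0,0,0,0]]'
python3 - <<'E'
from h import *
s=ctrl.get_state();R=cv2.Rodrigues(np.array(s["tool_rot"]))[0];print(R.T@(s["position"]-np.r_[.4982,.008,.1096]),R.T@s["ft_force"])
im,d=ctrl.get_image("wrist");cv2.imwrite("pics/w4.png",cv2.resize(im[100:290,160:400],None,fx=3,fy=3,interpolation=cv2.INTER_CUBIC))
E
```

```text
time: 8.62
position: [0.4892, -0.0151, 0.1106]
tool_rot: [0.613, 3.077, 0.01]
ft_force: [4.2, 9.5, 3.7]
grip_width: 0.158
grip_force: 26.4
[-0.00055625 -0.02475376 -0.00121168] [-0.26649402 10.40083774 -3.65275589]
```

View pics/w4.png

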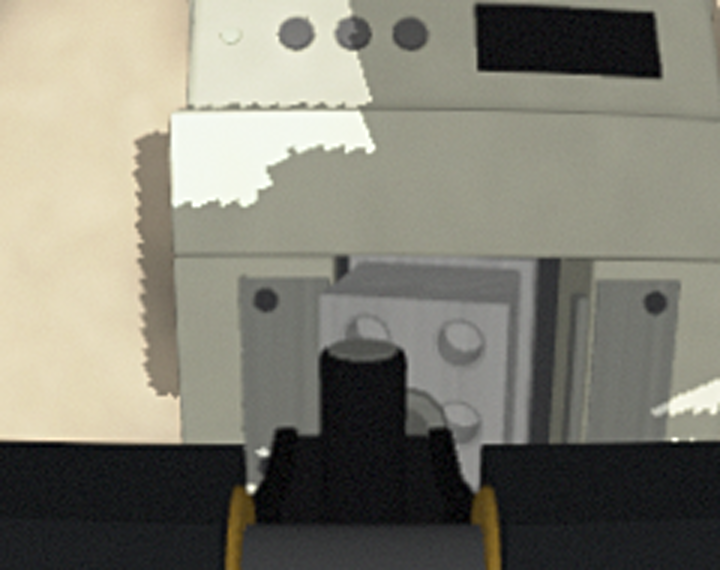

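The left jaw (crop ~572–592) is now almost flush with its wall. Now back to centre, then I'll check both jaws.

```bash
python3 -m handwheel '[[0.01,0,-0.0005,0,0,0,0],[0.01,0,0.006,0,0,0,0],[0.01,0,0.006,0,0,0,0],[0.01,0,0.006,0,0,0,0],[0.01,0,0.006,0,0,0,0],[0.01,0,0.003,0,0,0,0],[0.01,0,0,0,0,0,0]]'
python3 - <<'E'
from h import *
s=ctrl.get_state();R=cv2.Rodrigues(np.array(s["tool_rot"]))[0];print(R.T@(s["position"]-np.r_[.4982,.008,.1096]),R.T@s["ft_force"])
im,d=ctrl.get_image("wrist");cv2.imwrite("pics/w5.png",cv2.resize(im[160:270,180:380],None,fx=4,fy=4,interpolation=cv2.INTER_CUBIC))
E
```

```text
time: 9.55
position: [0.4969, 0.0042, 0.1096]
tool_rot: [-0.616, -3.08, 0.004]
ft_force: [-0.7, -0.3, 5.6]
grip_width: 0.147
grip_force: 25.0
[-2.39960861e-04 -4.05430527e-03 -3.50605952e-05] [ 0.54888595 -0.54071353 -5.60744552]
```

View pics/w5.png

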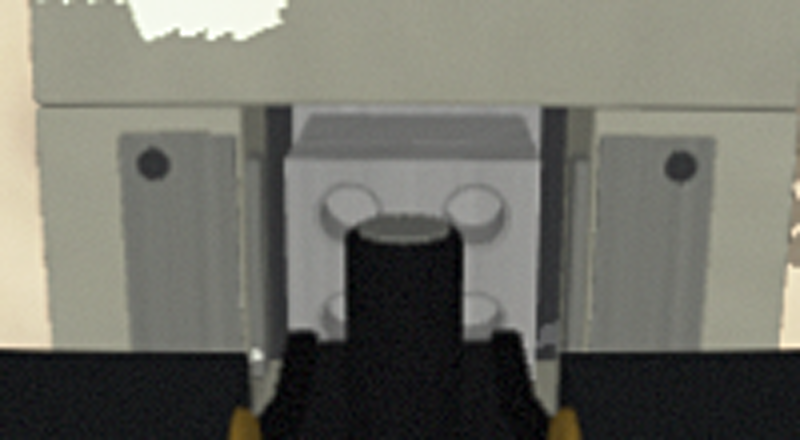

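Both jaws (crop ~248–265 and ~572–588) stand back symmetrically, clear of the shoulder, and the block is upright. Centre it and lift.

```bash
python3 -m handwheel '[[0.01,0,0.003,0,0,0,0],[0.01,0,0,0,0,0,0],[0.01,0,0,-0.004,0,0,0],[0.01,0,0,-0.006,0,0,0],[0.01,0,0,-0.006,0,0,0],[0.01,0,0,0,0,0,0]]' 40
python3 - <<'E'
from h import *
s=ctrl.get_state();R=cv2.Rodrigues(np.array(s["tool_rot"]))[0];print(R.T@(s["position"]-np.r_[.4982,.008,.1096]),R.T@s["ft_force"])
E
```

```text
time: 10.35
position: [0.4982, 0.0081, 0.1259]
tool_rot: [-0.616, -3.08, 0.001]
ft_force: [-1.6, -2.8, -2.2]
grip_width: 0.149
grip_force: 40.0
[ 5.73856153e-05  1.20009856e-04 -1.63145625e-02] [ 0.42389643 -3.20302224  2.20547038]
```

```bash
python3 -m handwheel '[[0.01,0,0,-0.007,0,0,0],[0.01,0,0,-0.008,0,0,0],[0.01,0,0,-0.008,0,0,0],[0.01,0,0,-0.008,0,0,0],[0.01,0,0,-0.008,0,0,0],[0.01,0,0,-0.007,0,0,0],[0.01,0,0,-0.004,0,0,0],[0.01,0,0,0,0,0,0],[0.01,0,0,0,0,0,0],[0.01,0,0,0,0,0,0]]'
python3 - <<'E'
from h import *
s=ctrl.get_state();R=cv2.Rodrigues(np.array(s["tool_rot"]))[0];print(R.T@(s["position"]-np.r_[.4982,.008,.1096]),R.T@s["ft_force"])
S,_=ctrl.get_image("scene");W,_=ctrl.get_image("wrist")
a=cv2.resize(S[150:270,240:350],None,fx=3.4,fy=3.4,interpolation=cv2.INTER_CUBIC);b=cv2.resize(W[130:300,170:390],None,fx=1.9,fy=1.9)
h=max(a.shape[0],b.shape[0]);f=lambda x:cv2.copyMakeBorder(x,0,h-x.shape[0],0,0,0)
o=np.hstack([f(a),f(b)]);o=o[:, :800];cv2.imwrite("pics/end.png",o)
E
```

```text
time: 11.6
position: [0.4982, 0.0085, 0.1753]
tool_rot: [-0.616, -3.08, 0.0]
ft_force: [0.1, -0.5, -2.9]
grip_width: 0.146
grip_force: 40.0
[ 0.00024184  0.00041252 -0.06565866] [-0.26911092 -0.39488899  2.94863129]
```

View pics/end.png

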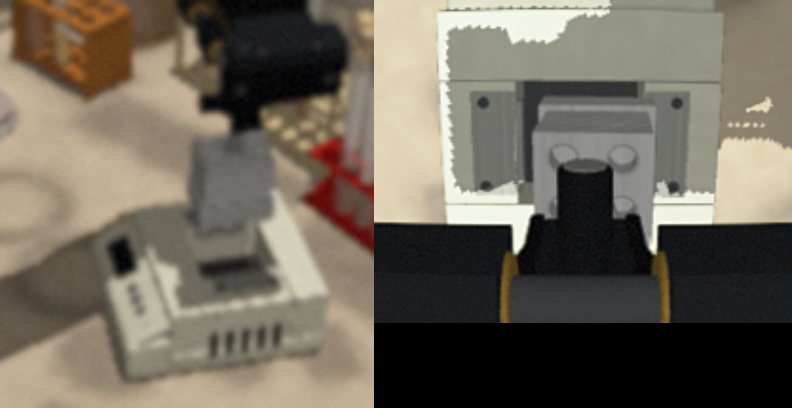

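The block hangs upright over the well, clear of the rim by about 25 mm. The wrist force equals its weight only, so nothing else is touching. Handing in.

```bash
python3 -c "
from bench import ctrl
print(ctrl.close_job())"
```

```text
the job is handed in; nothing more can be done
None
```

I rocked the block to both sides until both jaws were pushed back, then lifted it upright; it is held still about 25 mm above the well rim, and the job is handed in (the hand-in returned no verdict).

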